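# Seat the matching thread comb leaf in a lift spindle

### The job

Take the comb leaf whose teeth match the thread of the spindle, lay it flat on the ledge of the rig facing the middle of the spindle, feel its teeth fully home into the thread, and check the fit by pressing it on until the sprung cradle gives about 5 mm, holding that for a second with the leaf staying fully home. Then ease off so that the cradle comes back to rest, and leave the leaf there, lying flat with its teeth fully home in the thread, and let go of it. Press gently, never beyond the cradle's 12 mm of spring travel, and leave everything else on the worktop where it is.

Things in the scene. Friction and masses are not known exactly. Their poses are not given: they have to be found in the camera images.
- leaf_a: Matching comb leaf, loose, lying flat: steel plate 50 mm (its x) by 56 mm (its y), 8 mm thick, about 0.22 kg, with FOUR trapezoidal teeth 6.5 mm long on its +x edge, 12 mm pitch (y = -18, -6, 6, 18 mm; 3 mm wide at the tips, 7 mm at the roots). Origin: centre of the plate's underside; the tooth tips are at x = +31.5 mm.
- leaf_a_grip (a point): Centre of the dark grip block on the matching leaf, at x = -10, y = 0, z = 26 mm of the leaf. The block is 24 mm along x, 16 mm along y and 36 mm tall (8 to 44 mm above the leaf's underside); pinch it across its 16 mm.
- leaf_b: The other comb leaf: same outline, grip block and origin, but SIX finer teeth at 8 mm pitch; it does not fit this spindle and is to be left alone.
- rig: The rig, fixed to the worktop: grey base plate 185 x 230 x 10 mm with an aluminium ledge in front and a sprung cradle behind. Origin: on the worktop under the base; x points from the ledge towards the spindle (the pressing direction), y along the spindle. The spindle's axis at rest is at x = 30, z = 34 mm. Nothing on the rig is higher than 57 mm above the worktop.
- ledge (a point): Middle of the ledge's flat top, 30 mm above the worktop, at x = -40 mm of the rig. The top measures 90 mm along x (rig x -85 to +5 mm) by 150 mm along y. A leaf lying on it has its mid-thickness level with the spindle's axis.
- cradle: Sprung cradle carrying the spindle. Origin: on the spindle's axis, midway along it; axes as the rig's. It slides only along the rig's +x, 0 to 12 mm, against a spring: 4 N to start, then 0.8 N per mm (8 N at 5 mm), hard stop at 12 mm. A leaf fully home has its origin 47.5 mm before the spindle's axis (x = -47.5 mm here); with its teeth on the crests it stays 6 mm further out.
- thread (a point): Middle of the steel spindle's axis (same point as the cradle's origin). Outside diameter 44, root 32 mm; trapezoidal thread of 12 mm pitch, crests and roots 4 mm wide, 6 mm deep, 75 mm to either side. It neither turns nor slides in the cradle. Where the crests stand along y varies by a full pitch and is not measured: feel or see it. Any grooves will do, leaf's middle within 45 mm of this point.
- nut: Bystander, loose: hexagonal brass nut blank, 66 mm across flats, 30 mm high, lying flat; origin: centre of its underside
- faceplate: Bystander, loose: dark metal double wall-socket faceplate, 86 x 146 x 6 mm, lying flat; origin: centre of its underside
- mug: Bystander, loose: white mug, 80 mm across, 90 mm high; origin: centre of its underside
- tissue_box: Bystander, loose: dull blue cube-shaped tissue box, 125 x 125 x 130 mm; origin: centre of its underside
- screwdriver: Bystander, loose: screwdriver 200 mm long lying on the worktop; origin at its underside
- jar: Bystander, loose: small glass jar with a steel cap, 60 mm across, 60 mm high; origin: centre of its underside
- tape: Bystander, loose: grey tape measure case, 70 x 40 x 65 mm; origin: centre of its underside
Not all that is in view belongs to the job. Leave any red look-alike of the leaf_a alone.

How it is judged:
On the way:
1. the four-tooth leaf lies fully home in the thread, flat on the ledge, while it presses the sprung cradle back by 3 to 9 mm, for half a second (x of leaf_a in the frame of cradle between -0.0495 and -0.0455 m and y of leaf_a in the frame of cradle between -0.045 and 0.045 m and z of leaf_a in the frame of cradle between -0.0065 and -0.002 m and angle between the x axis of leaf_a and the x axis of rig, either way round below 0.06 rad and angle between leaf_a's own z axis and vertical below 0.06 rad and x of cradle in the frame of rig between 0.033 and 0.039 m), for 0.5 s.
At the end, for the whole second after the job is handed in: The four-tooth leaf lies flat on the ledge (height within 2 mm, tilt and yaw to the rig within 3.4 degrees), its teeth fully home in the thread (within 2 mm of full depth), its middle within 45 mm of the spindle's middle, the cradle back at rest (within 1.5 mm), the leaf released and at rest (x of leaf_a in the frame of cradle between -0.0495 and -0.0455 m and y of leaf_a in the frame of cradle between -0.045 and 0.045 m and z of leaf_a in the frame of cradle between -0.0065 and -0.002 m and angle between the x axis of leaf_a and the x axis of rig, either way round below 0.06 rad and angle between leaf_a's own z axis and vertical below 0.06 rad and x of cradle in the frame of rig below 0.0315 m and linear speed of leaf_a below 0.02 m/s and contact force between leaf_a and the fingers below 0.1 N); the robot touches nothing.
It fails at once if the leaf or a finger presses the spindle or cradle with more than 20 N (contact force between any of leaf_a, the fingers and cradle above 20 N).
It fails at once if the six-tooth leaf or a bystander is shifted by more than 25 mm (distance of any of leaf_b, nut, faceplate, mug, tissue_box, screwdriver, jar, tape from where it was at the start of the episode above 0.025 m).
It also fails if it takes over 72 s, if anything falls off the work surface, if the arm or the gripper's body presses on something with over 40 N, if the wrist force passes 120 N, or if a joint passes its speed limit or range.

### The arm

A 6-joint arm with a two-finger parallel gripper is mounted at the origin on the work surface. World frame = base frame: x ahead of the robot, y to its left, z up, the work surface at z = 0. Lengths are in m, angles in rad, forces in N, time in s.
With the tool pointing down it reaches from about 0.375 to 0.925 m from the base axis. Payload 5.7 kg.
Tool frame: the origin (TCP) lies midway between the tips of the shut fingers; the grasp point (between the pads) lies 19 mm behind it; z points along the fingers, y is the line along which they close (so a half turn about z gives the same grasp; the last joint's range is limited). The gripper opens to 88 mm and grips with 3 to 60 N. Pads are 20 mm wide; open, the fingers measure 115 mm over their backs; the gripper's body (75 mm by 178 mm) begins 61 mm behind the grasp point.
Start: joints at [1.213, 0.359, 1.51, -0, 1.272, -0.115], TCP at [0.144, 0.582, 0.223] pointing down, gripper open.
Joint ranges: [-2.97, 2.97], [-1.01, 2.36], [0.21, 2.38], [-0.96, 4.11], [0.2, 2.71], [-2.98, 2.98]. Speed limits (rad/s): [2.39, 2.39, 3.14, 3.14, 3.14, 3.14].

### API

Orientations are given as a unit quaternion [x, y, z, w].
In Python, from plant import monitor, get_image, camera_params, order, look_for, outline_of, tip_of gives the robot as it stands.
- The arm moves only by the tool step_arm, never from a script. Its argument "motion" is a list of rows, each a list of 3 entries, a list of its own where there are three numbers: the shift along the tool's x, y, z in m, then the turn, a rotation vector about the tool's x, y, z in degrees, then the opening, from 0 (shut) to 1 (fully open). A call has 1 to 5 rows; each row is the pose to reach, as a shift and turn from the pose commanded when the call began, along the tool's axes at that moment; what a row does not reach only later rows make up. A row lasts 1/12 s, in which the tool goes at most 41.7 mm and 7.16 degrees, less where a joint would pass 70% of its speed; a pose out of reach is approached as far as the arm can. A call with a gripper value outside its range is refused whole. The fingers move at their own pace and stop on an object; "grip_force" is the grip in N (left out, the last holds). Time passes only in rows, so rows that repeat a pose let the fingers close. It gives the time, the measured TCP pose, the force, the opening and the grip force at its end, in the units of the state.
- monitor.read_state(): the state, without advancing time (a new reading comes with each control period).
- get_image(name): name is "scene" or "side" or "wrist"; returns the picture (400x640x3 uint8, red, green, blue); there is no depth.
- camera_params(name): a dict with "K" (3x3 intrinsics, pixels), "dist" ([k1, k2, p1, p2, k3] as OpenCV has them; the pictures are not rectified), "extrinsics" (4x4, takes a point from world to camera coordinates). Camera axes: x right, y down, z forward; pixel columns grow to the right and rows downward; lengths in m; the calibration is good to about 2 mm. A picture is of the moment at which its call begins: read the wrist's pose just before it. camera_params takes no time and is no camera call; for the wrist camera it gives the pose at the moment of the call.
- order.job_done(): hands the job in; it is judged then, once.
Trained networks look in the newest picture that a camera, given by its name, has taken for a name from the list of things; names that differ only in an ending like _2 or _b are one class to them, and where a whole thing is asked for, a point or a joint stands for the part that bears it (a point fixed in the world has none). Each returns a list of dicts, best first, with "conf" (0 to 1); they miss things now and then, are a little off and sometimes report something else, mostly with a low value. They report only what shows in the picture. A call takes as long as a camera call. They do not tell look-alikes from the thing itself.
- look_for(camera, target): "box" ([centre column, centre row, width, height] in pixels, round what is visible of it).
- outline_of(camera, target): "pixels" (400x640 bool, what is visible of it) and "box" ([centre column, centre row, width, height] in pixels, round what is visible of it).
- tip_of(camera, target): "position" ([row, column] in pixels: a listed point, or the origin of a listed thing).
The state is a dict: "clock": time; "q": joint angles; "qvel": joint speeds; "joint_efforts": joint torques, N m; "eef_pos": TCP position; "tool_rot": TCP orientation; "ft_force": force on the tool from outside, world axes, zero at the start; "moment": the same for the moment, N m; "finger_gap": opening from 0.0 (shut) to 1.0 (fully open); "grasp_force": force on a finger pad.
Only numpy, scipy, OpenCV 4.12 (cv2) and the standard library are available. Lean on these libraries where they do the work, as an engineer would, in place of code of your own. Each camera call takes 0.05 s, during which the arm holds its last target. There are 200 camera calls.

## Working session

There is one attempt and no reset: what is moved stays moved. The work goes in short steps, Python scripts to look and compute and a tool call to move; the robot and the scene stay as the last step left them, time stands still between calls to the robot, and variables do not carry over. Pictures are saved under pics/ and viewed, at most 10 in all, crops included, and the job is handed in when it is done.

Besides the shell and the picture viewer there is one more tool, called after "Call:" as name(argument=value, ...), one argument or row to a line, values as JSON. step_arm: Moves the arm, as the interface text tells. Its arguments: {"type":"object","properties":{"motion":{"type":"array"},"grip_force":{"type":"number"}},"required":["motion"]}

```bash
mkdir -p pics
cat > h.py <<'E'
import numpy as np, cv2
from scipy.spatial.transform import Rotation as R
from plant import monitor, get_image, camera_params, order, look_for, outline_of, tip_of
def ray(p,uv):
    K=np.array(p["K"]);d=np.array(p["dist"],float);E=np.array(p["extrinsics"])
    n=cv2.undistortPoints(np.array([[uv]],float),K,d)[0,0]
    Rm,t=E[:3,:3],E[:3,3]
    return -Rm.T@t, Rm.T@np.array([n[0],n[1],1.])
def on_z(p,uv,z):
    o,d=ray(p,uv); return o+d*(z-o[2])/d[2]
def proj(p,X):
    E=np.array(p["extrinsics"]);r,_=cv2.Rodrigues(E[:3,:3])
    return cv2.projectPoints(np.array(X,float).reshape(-1,3),r,E[:3,3],np.array(p["K"]),np.array(p["dist"],float))[0][:,0]
E
python3 - <<'E'
from h import *
s=monitor.read_state();print({k:np.round(v,3) for k,v in s.items()})
ims=[]
for c in ["scene","side"]:
    im=get_image(c);p=camera_params(c);ims.append(im)
    print(c,"cam pos",np.round(ray(p,(320,200))[0],3))
    for t,z in [("leaf_a",.0),("leaf_a_grip",.026),("rig",0),("ledge",.03),("thread",.034),("cradle",.034),("nut",0),("tissue_box",0),("mug",0),("jar",0),("tape",0),("screwdriver",0),("faceplate",0)]:
        for r in tip_of(c,t)[:3]:
            u=r["position"][::-1];print(t,np.round(r["conf"],2),np.round(u),np.round(on_z(p,u,z),3))
cv2.imwrite("pics/a.png",cv2.cvtColor(ims[0],cv2.COLOR_RGB2BGR));cv2.imwrite("pics/b.png",cv2.cvtColor(ims[1],cv2.COLOR_RGB2BGR))
E
```

```text
{'clock': np.float64(0.0), 'q': array([ 1.213,  0.359,  1.511, -0.   ,  1.273, -0.115]), 'qvel': array([-0.   , -0.   , -0.   ,  0.001,  0.001, -0.001]), 'joint_efforts': array([ 1.0000e-03, -5.1538e+01, -2.7072e+01,  6.8000e-02,  3.5000e-02,
       -0.0000e+00]), 'eef_pos': array([0.144, 0.582, 0.222]), 'tool_rot': array([ 0.121,  0.993, -0.001, -0.   ]), 'ft_force': array([ 0.798, -1.087,  0.913]), 'moment': array([-0.026,  0.005,  0.02 ]), 'grasp_force': np.float64(0.0), 'finger_gap': np.float64(0.996)}
scene cam pos [1.269 0.671 1.106]
leaf_a 0.72 [320. 173.] [ 0.442 -0.175  0.   ]
leaf_a 0.62 [280. 161.] [ 0.507 -0.341  0.   ]
leaf_a 0.56 [310. 190.] [ 0.538 -0.132  0.   ]
leaf_a_grip 0.61 [282. 179.] [ 0.59  -0.232  0.026]
leaf_a_grip 0.55 [224. 158.] [ 0.674 -0.496  0.026]
leaf_a_grip 0.49 [313. 188.] [ 0.536 -0.117  0.026]
rig 0.63 [347. 238.] [0.605 0.122 0.   ]
ledge 0.72 [358. 228.] [0.568 0.136 0.03 ]
ledge 0.69 [318. 172.] [ 0.464 -0.161  0.03 ]
ledge 0.44 [279. 157.] [ 0.514 -0.335  0.03 ]
thread 0.86 [339. 233.] [0.63  0.105 0.034]
cradle 0.63 [340. 236.] [0.637 0.115 
[... 688 characters left out ...]
  -0.517  0.026]
leaf_a_grip 0.63 [343. 297.] [ 0.513 -0.375  0.026]
rig 0.89 [334. 171.] [0.613 0.112 0.   ]
rig 0.26 [338. 164.] [0.633 0.143 0.   ]
ledge 0.73 [318. 164.] [0.56  0.122 0.03 ]
thread 0.62 [336. 165.] [0.616 0.101 0.034]
cradle 0.66 [373. 342.] [ 0.547 -0.512  0.034]
nut 0.76 [389. 230.] [ 0.707 -0.173 -0.   ]
tissue_box 0.97 [298. 113.] [0.557 0.468 0.   ]
mug 0.57 [259. 126.] [0.402 0.416 0.   ]
jar 0.63 [369. 339.] [ 0.549 -0.486  0.   ]
jar 0.4 [298. 112.] [0.559 0.473 0.   ]
tape 0.63 [308. 390.] [ 0.383 -0.572 -0.   ]
screwdriver 0.77 [290. 308.] [ 0.379 -0.362  0.   ]
screwdriver 0.68 [390. 229.] [ 0.71  -0.171  0.   ]
faceplate 0.65 [412. 275.] [ 0.715 -0.336  0.   ]
```

View pics/a.png

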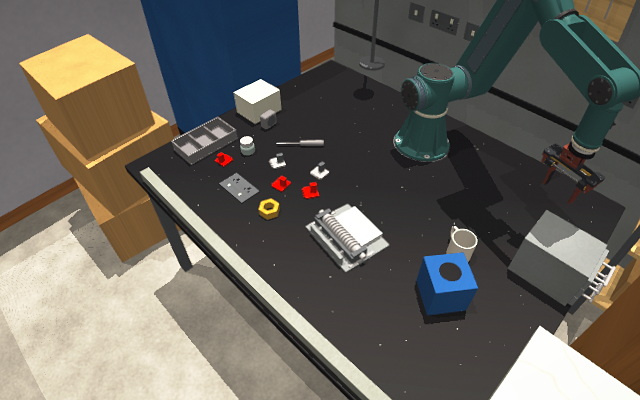

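View pics/b.png

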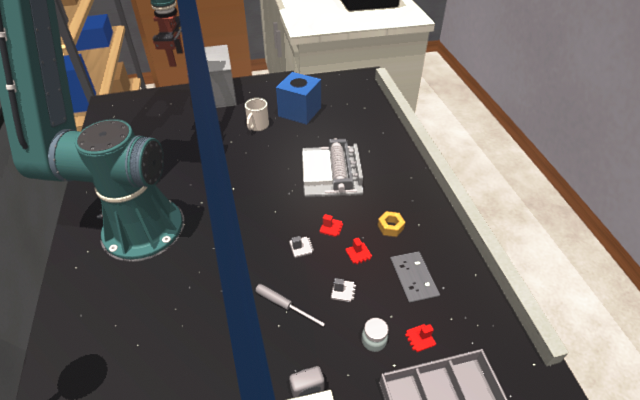

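Grey candidates in the side picture are (301,246) and (343,290); the three red ones at (331,226), (359,250) and (421,337) are look-alikes to leave alone. I'll count the teeth in an enlarged crop.

Run:
```python
import cv2,numpy as np
b=cv2.imread("pics/b.png");a=cv2.imread("pics/a.png")
f=lambda im,u,v:cv2.resize(im[v-18:v+18,u-22:u+22],(396,297),interpolation=cv2.INTER_CUBIC)
cv2.imwrite("pics/c.png",np.vstack([np.hstack([f(b,301,246),f(b,343,290)]),np.hstack([f(a,320,172),f(a,278,161)])]))
```

```text
(no output)
```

View pics/c.png

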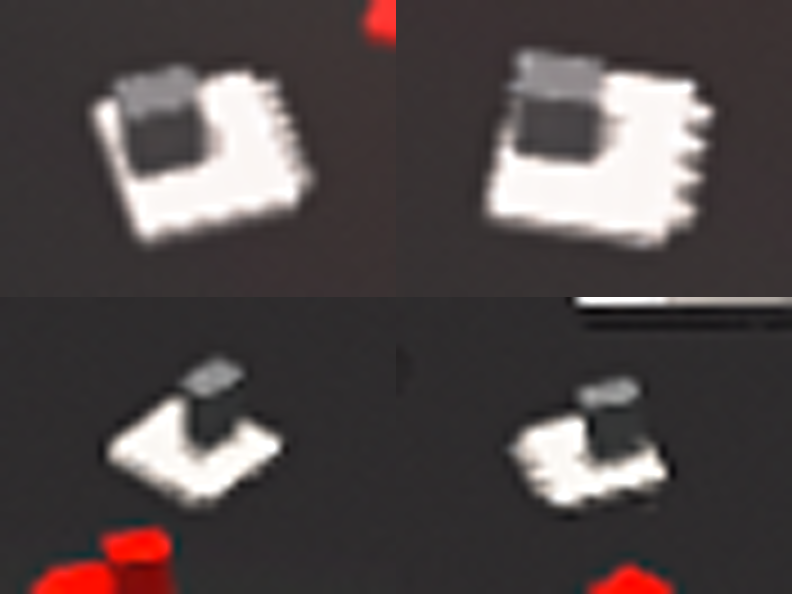

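Right-hand crop, side (343,290) / scene (278,161), has four coarse teeth, so it is leaf_a; (301,246) has fine teeth and is leaf_b. On the way there I'll look over the rig with the wrist camera.

```bash
cat >> h.py <<'E'
def go(pos,yaw=None):
    """shift/turn in tool frame to reach world pos with tool y axis at world yaw+90deg (leaf x = -tool x)"""
    s=monitor.read_state();Rt=R.from_quat(s["tool_rot"])
    d=Rt.inv().apply(np.array(pos)-s["eef_pos"])
    out=[np.round(d,4)]
    if yaw is not None:
        c=np.cos(yaw);n=np.sin(yaw)
        T=R.from_matrix(np.array([[-c,-n,0],[-n,c,0],[0,0,-1]]).T)
        T=R.from_matrix(np.column_stack([[-c,-n,0],[-n,c,0],[0,0,-1]]))
        out.append(np.round((Rt.inv()*T).as_rotvec(degrees=True),2))
    print("pos",np.round(s["eef_pos"],4),"tool x",np.round(Rt.as_matrix()[:,0],4),"z",np.round(Rt.as_matrix()[:,2],4),"shift",out[0],"turn",out[1:])
E
python3 - <<'E'
from h import *
s=monitor.read_state();p=camera_params("wrist");o,d=ray(p,(320,200));Rt=R.from_quat(s["tool_rot"])
print(p["K"],"cam in tool",Rt.inv().apply(o-s["eef_pos"]),Rt.inv().apply(d))
go([.47,.12,.30],0)
go([.52,-.30,.25],-.1)
E
```

```text
[[289.67715076   0.         316.99014026]
 [  0.         289.67715076 198.70457969]
 [  0.           0.           1.        ]] cam in tool [ 0.07893589 -0.00073333 -0.16173066] [-0.29086418  0.009293    0.95678609]
pos [0.1443 0.5824 0.2226] tool x [-0.9707  0.2404  0.    ] z [-0.e+00 -1.e-04 -1.e+00] shift [-0.4274 -0.3705 -0.0773] turn [array([ -0.  ,  -0.  , -13.91])]
pos [0.1443 0.5824 0.2226] tool x [-0.9707  0.2404  0.    ] z [-0.e+00 -1.e-04 -1.e+00] shift [-0.5769 -0.7662 -0.0273] turn [array([-0.  , -0.  , -8.18])]
```

Call:
step_arm(
  motion=[
    [[-0.03, -0.025, -0.01], [0, 0, -2], 1],
    [[-0.06, -0.05, -0.02], [0, 0, -4], 1],
    [[-0.09, -0.075, -0.03], [0, 0, -6], 1],
    [[-0.12, -0.1, -0.03], [0, 0, -8], 1],
    [[-0.15, -0.125, -0.03], [0, 0, -10], 1],
  ],
)

```text
clock: 1.82
eef_pos: [0.2608, 0.424, 0.2535]
tool_rot: [0.033, 0.999, 0.001, 0.001]
ft_force: [0.6, 0.0, -0.3]
finger_gap: 1.003
grasp_force: 0.0
```

Call:
step_arm(
  motion=[
    [[-0.03, -0.025, 0], [0, 0, -2], 1],
    [[-0.06, -0.055, 0], [0, 0, -4], 1],
    [[-0.09, -0.085, 0], [0, 0, -4], 1],
    [[-0.12, -0.115, 0], [0, 0, -4], 1],
    [[-0.14, -0.145, 0], [0, 0, -4], 1],
  ],
)

```text
clock: 2.23
eef_pos: [0.3918, 0.2694, 0.2531]
tool_rot: [-0.001, 1.0, 0.0, 0.001]
ft_force: [0.8, 0.6, 0.3]
finger_gap: 0.999
grasp_force: 0.0
```

Call:
step_arm(
  motion=[
    [[-0.025, -0.03, 0], [0, 0, 0], 1],
    [[-0.045, -0.06, 0], [0, 0, 0], 1],
    [[-0.06, -0.08, 0], [0, 0, 0], 1],
    [[-0.07, -0.09, 0], [0, 0, 0], 1],
  ],
)

```text
clock: 2.57
eef_pos: [0.4613, 0.1784, 0.2528]
tool_rot: [0.001, 1.0, -0.0, 0.0]
ft_force: [-0.5, 0.7, -0.5]
finger_gap: 1.001
grasp_force: 0.0
```

Call:
step_arm(
  motion=[
    [[-0.02, -0.03, 0], [0, 0, 0], 1],
    [[-0.03, -0.055, 0], [0, 0, 0], 1],
    [[-0.03, -0.06, 0], [0, 0, 0], 1],
    [[-0.03, -0.06, 0], [0, 0, 0], 1],
  ],
)

```text
clock: 2.9
eef_pos: [0.4899, 0.1202, 0.2525]
tool_rot: [0.0, 1.0, 0.0, -0.0]
ft_force: [-0.4, -0.2, -0.3]
finger_gap: 1.0
grasp_force: 0.0
```

Run:
```python
from h import *
import pickle
p=camera_params("wrist");im=get_image("wrist")
pickle.dump((p,im,monitor.read_state()),open("rig.pkl","wb"))
for t,z in [("ledge",.03),("thread",.034),("rig",0)]:
    for r in tip_of("wrist",t)[:2]:
        u=r["position"][::-1];print(t,np.round(r["conf"],2),np.round(u),np.round(on_z(p,u,z),4))
cv2.imwrite("pics/d.png",cv2.cvtColor(im,cv2.COLOR_RGB2BGR))
```

```text
ledge 0.86 [316. 218.] [0.5543 0.1173 0.03  ]
thread 0.57 [312. 264.] [0.6253 0.1112 0.034 ]
rig 0.81 [314. 234.] [0.5922 0.1144 0.    ]
```

View pics/d.png

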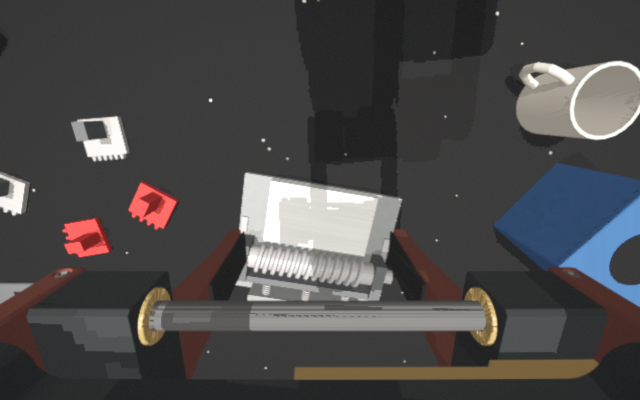

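The wrist view shows the rig at (245-400, 174-300), turned by about -9° (image down = world +x). I'll enlarge it to pick ledge corners and thread crests.

Run:
```python
from h import *
im=cv2.imread("pics/d.png")
c=cv2.resize(im[168:302,235:410],None,fx=4.4,fy=4.4,interpolation=cv2.INTER_CUBIC)
cv2.imwrite("pics/e.png",c);print(c.shape)
```

```text
(590, 770, 3)
```

View pics/e.png

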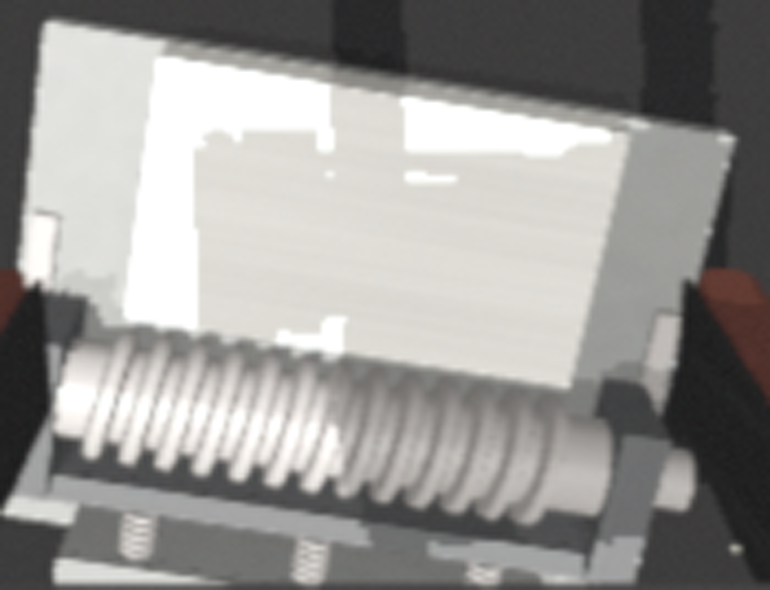

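Run:
```python
from h import *
import pickle
from scipy.optimize import least_squares
p,im,s=pickle.load(open("rig.pkl","rb"))
c=lambda L:np.array(L)/4.4+[235,168]-.4
uv=c([(155,55),(632,128),(575,388),(125,322),(45,22),(735,135)])
def M(v):
    X=np.array([[-.085,-.075,.03],[-.085,.075,.03],[.005,.075,.03],[.005,-.075,.03],[v[3],-.115,.01],[v[3],.115,.01]])
    return R.from_euler('z',v[2]).apply(X)+[v[0],v[1],0]
r=least_squares(lambda v:(proj(p,M(v))-uv).ravel(),[.59,.12,-.15,-.09])
print(np.round(r.x,4),np.degrees(r.x[2]));print(np.round(r.fun.reshape(-1,2),2))
np.save("rig.npy",r.x[:3])
x,y,t=r.x[:3];Rz=R.from_euler('z',t)
print("ledge",Rz.apply([-.04,0,.03])+[x,y,0])
# silhouette crests, front of spindle, y in rig frame at z~.024
for q in c([(145,328),(185,333),(220,340),(255,345)]):
    P=on_z(p,q,.024);print(np.round(Rz.inv().apply(P-[x,y,0])*1000,1))
go([.50,-.335,.25],-.1)
```

```text
[ 0.5954  0.116  -0.1612 -0.0846] -9.238317411535489
[[ 0.43  0.21]
 [-0.1   0.62]
 [-0.6  -0.5 ]
 [ 0.13 -0.53]
 [-0.4   0.41]
 [ 0.51 -0.34]]
ledge [0.55589003 0.12241464 0.03      ]
[  9.9 -69.   24. ]
[  9.6 -55.6  24. ]
[ 10.2 -43.7  24. ]
[ 10.2 -31.8  24. ]
pos [0.4891 0.1222 0.2526] tool x [-1.0e+00 -2.9e-03  5.0e-04] z [-5.e-04  5.e-04 -1.e+00] shift [-0.0096 -0.4573  0.0024] turn [array([ 0.03, -0.03,  5.89])]
```

Call:
step_arm(
  motion=[
    [[0, -0.04, 0], [0, 0, 0], 1],
    [[0, -0.08, 0], [0, 0, 0], 1],
    [[0, -0.12, 0], [0, 0, 0], 1],
    [[0, -0.16, 0], [0, 0, 0], 1],
    [[0, -0.2, 0], [0, 0, 0], 1],
  ],
)

```text
clock: 3.52
eef_pos: [0.4898, -0.0792, 0.2529]
tool_rot: [-0.002, 1.0, 0.0, 0.0]
ft_force: [0.7, -0.6, -0.1]
finger_gap: 1.002
grasp_force: 0.0
```

Call:
step_arm(
  motion=[
    [[0, -0.04, 0], [0, 0, 0], 1],
    [[0, -0.08, 0.01], [0, 0, 0], 1],
    [[0, -0.12, 0.02], [0, 0, 0], 1],
    [[0, -0.16, 0.03], [0, 0, 0], 1],
    [[0, -0.19, 0.04], [0, 0, 0], 1],
  ],
)

```text
clock: 3.93
eef_pos: [0.4909, -0.2709, 0.2126]
tool_rot: [-0.001, 1.0, -0.001, 0.0]
ft_force: [0.7, 0.1, 0.0]
finger_gap: 0.999
grasp_force: 0.0
```

Call:
step_arm(
  motion=[
    [[0, -0.03, 0.02], [0, 0, 0], 1],
    [[0, -0.06, 0.03], [0, 0, 0], 1],
    [[0, -0.06, 0.03], [0, 0, 0], 1],
    [[0, -0.06, 0.03], [0, 0, 0], 1],
  ],
)

```text
clock: 4.27
eef_pos: [0.4906, -0.3289, 0.1818]
tool_rot: [-0.0, 1.0, 0.001, -0.001]
ft_force: [-0.3, 0.1, -0.6]
finger_gap: 1.005
grasp_force: 0.0
```

Run:
```python
from h import *
import pickle
p=camera_params("wrist");im=get_image("wrist")
pickle.dump((p,im,monitor.read_state()),open("leaf.pkl","wb"))
for t,z in [("leaf_a",0),("leaf_a_grip",.026)]:
    for r in tip_of("wrist",t)[:4]:
        u=r["position"][::-1];print(t,np.round(r["conf"],2),np.round(u),np.round(on_z(p,u,z),4))
c=cv2.cvtColor(im,cv2.COLOR_RGB2BGR)[130:270,230:420]
cv2.imwrite("pics/f.png",cv2.resize(c,None,fx=4,fy=4,interpolation=cv2.INTER_CUBIC))
```

```text
leaf_a 0.83 [448. 144.] [ 0.4463 -0.1766  0.    ]
leaf_a 0.73 [306. 203.] [ 0.5197 -0.3428  0.    ]
leaf_a 0.67 [391. 253.] [ 0.5881 -0.2329  0.    ]
leaf_a 0.61 [478. 221.] [ 0.543  -0.1249  0.    ]
leaf_a_grip 0.9 [310. 204.] [ 0.512  -0.3374  0.026 ]
leaf_a_grip 0.7 [493. 222.] [ 0.534  -0.1226  0.026 ]
leaf_a_grip 0.58 [403. 268.] [ 0.5949 -0.224   0.026 ]
```

View pics/f.png

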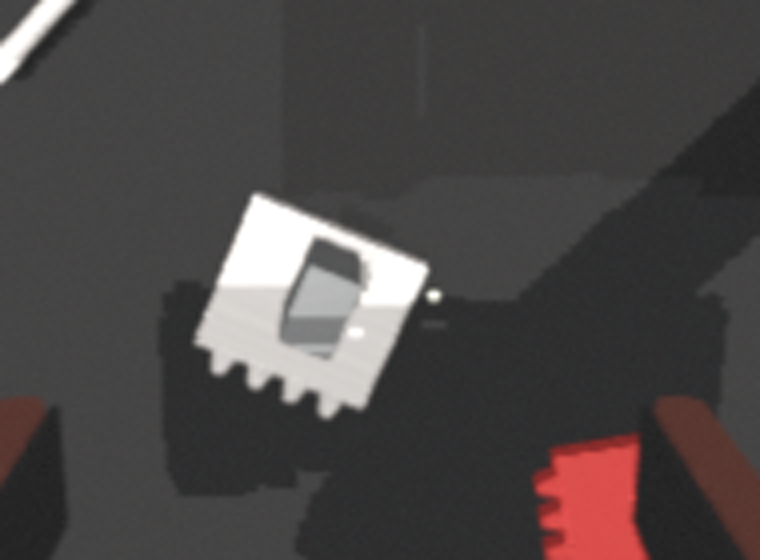

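Four coarse teeth confirmed at crop (215-330, 360-415); fitting the pose.

Run:
```python
from h import *
import pickle
from scipy.optimize import least_squares
p,im,s=pickle.load(open("leaf.pkl","rb"))
uv=np.array([(256,193),(430,265),(363,408),(196,343)])/4+[230,130]-.4
def M(v):
    X=np.array([[-.025,-.028,.008],[-.025,.028,.008],[.025,.028,.008],[.025,-.028,.008]])
    return R.from_euler('z',v[2]).apply(X)+[v[0],v[1],0]
r=least_squares(lambda v:(proj(p,M(v))-uv).ravel(),[.52,-.34,-.2])
print(np.round(r.x,4),np.degrees(r.x[2]));print(np.round(r.fun.reshape(-1,2),2))
x,y,t=r.x
G=R.from_euler('z',t).apply([-.01,0,0])+[x,y,0];print("grip",G)
go([G[0],G[1],.09],t);go([G[0],G[1],.012],t)
```

```text
[ 0.5202 -0.3413 -0.3993] -22.87801073523145
[[ 0.04  0.43]
 [-0.27  0.15]
 [ 0.19 -0.22]
 [ 0.05 -0.41]]
grip [ 0.51101253 -0.33737474  0.        ]
pos [ 0.491  -0.3274  0.1832] tool x [-1.0e+00 -3.1e-03 -3.0e-04] z [ 3.e-04  3.e-04 -1.e+00] shift [-0.02   -0.0101  0.0932] turn [array([2.000e-02, 1.000e-02, 2.305e+01])]
pos [ 0.491  -0.3274  0.1832] tool x [-1.0e+00 -3.1e-03 -3.0e-04] z [ 3.e-04  3.e-04 -1.e+00] shift [-0.0199 -0.0101  0.1712] turn [array([2.000e-02, 1.000e-02, 2.305e+01])]
```

Call:
step_arm(
  motion=[
    [[-0.005, -0.003, 0.02], [0, 0, 6], 0.55],
    [[-0.01, -0.006, 0.045], [0, 0, 12], 0.55],
    [[-0.015, -0.009, 0.07], [0, 0, 18], 0.55],
    [[-0.02, -0.01, 0.09], [0, 0, 23], 0.55],
    [[-0.02, -0.01, 0.1], [0, 0, 23], 0.55],
  ],
)

```text
clock: 4.83
eef_pos: [0.5109, -0.337, 0.0812]
tool_rot: [0.199, 0.98, 0.001, -0.001]
ft_force: [-0.4, 1.1, -0.5]
finger_gap: 0.659
grasp_force: 0.0
```

Run:
```python
from h import *
go([.5112,-.3374,.012],-.3993);print(monitor.read_state()["finger_gap"])
```

```text
pos [ 0.5109 -0.337   0.0812] tool x [-0.9207  0.3904  0.0014] z [-0.001   0.0012 -1.    ] shift [-0.0005 -0.0003  0.0692] turn [array([ 0.04, -0.08, -0.1 ])]
0.6590494901031722
```

Call:
step_arm(
  motion=[
    [[0, 0, 0.025], [0, 0, 0], 0.55],
    [[0, 0, 0.045], [0, 0, 0], 0.55],
    [[0, 0, 0.06], [0, 0, 0], 0.55],
    [[0, 0, 0.068], [0, 0, 0], 0.55],
    [[0, 0, 0.068], [0, 0, 0], 0.55],
  ],
)

```text
clock: 5.25
eef_pos: [0.5099, -0.3376, 0.0139]
tool_rot: [0.197, 0.98, 0.001, -0.001]
ft_force: [0.3, -0.3, -0.7]
finger_gap: 0.549
grasp_force: 0.0
```

Call:
step_arm(
  motion=[
    [[0, 0, 0], [0, 0, 0], 0],
    [[0, 0, 0], [0, 0, 0], 0],
    [[0, 0, 0], [0, 0, 0], 0],
    [[0, 0, 0], [0, 0, 0], 0],
    [[0, 0, 0], [0, 0, 0], 0],
  ],
  grip_force=20,
)

```text
clock: 5.67
eef_pos: [0.511, -0.3391, 0.0156]
tool_rot: [0.199, 0.98, -0.0, 0.001]
ft_force: [2.2, 3.9, 4.6]
finger_gap: 0.211
grasp_force: 2.0
```

Call:
step_arm(
  motion=[
    [[0, 0, 0], [0, 0, 0], 0],
    [[0, 0, 0], [0, 0, 0], 0],
    [[0, 0, 0], [0, 0, 0], 0],
  ],
  grip_force=30,
)

```text
clock: 5.92
eef_pos: [0.5111, -0.3388, 0.0155]
tool_rot: [0.199, 0.98, 0.0, 0.001]
ft_force: [0.6, 3.6, 6.7]
finger_gap: 0.178
grasp_force: 30.0
```

Call:
step_arm(
  motion=[
    [[0, 0, -0.02], [0, 0, 0], 0],
    [[0, 0, -0.06], [0, 0, 0], 0],
    [[0, 0, -0.09], [0, 0, -4], 0],
    [[0, 0, -0.1], [0, 0, -9], 0],
    [[0, 0, -0.1], [0, 0, -13.6], 0],
  ],
)

```text
clock: 6.33
eef_pos: [0.5122, -0.3408, 0.1183]
tool_rot: [0.079, 0.997, -0.002, 0.002]
ft_force: [0.6, 0.2, -3.2]
finger_gap: 0.182
grasp_force: 30.0
```

Run:
```python
from h import *
x,y,t=np.load("rig.npy");Rz=R.from_euler('z',t)
s=monitor.read_state();print(s["finger_gap"],s["grasp_force"],s["ft_force"])
for rx,z in [(-.055,.12),(-.055,.05)]:
    go(Rz.apply([rx-.01,0,z])+[x,y,0],t)
```

```text
0.1815167381084649 29.978832006454468 [ 0.55171764  0.16820393 -3.16464264]
pos [ 0.5122 -0.3408  0.1183] tool x [-0.9875  0.1575 -0.0051] z [ 0.0045 -0.0044 -1.    ] shift [ 0.0548  0.4644 -0.0037] turn [array([-0.21,  0.29,  0.18])]
pos [ 0.5122 -0.3408  0.1183] tool x [-0.9875  0.1575 -0.0051] z [ 0.0045 -0.0044 -1.    ] shift [0.0552 0.4646 0.0663] turn [array([-0.21,  0.29,  0.18])]
```

Call:
step_arm(
  motion=[
    [[0.005, 0.03, 0], [0, 0, 0], 0],
    [[0.01, 0.065, 0], [0, 0, 0], 0],
    [[0.015, 0.1, 0], [0, 0, 0], 0],
    [[0.02, 0.135, 0], [0, 0, 0], 0],
    [[0.02, 0.17, 0], [0, 0, 0], 0],
  ],
)

```text
clock: 6.75
eef_pos: [0.5164, -0.1663, 0.1142]
tool_rot: [0.082, 0.997, 0.0, -0.001]
ft_force: [0.4, 0.6, -2.2]
finger_gap: 0.18
grasp_force: 30.0
```

Call:
step_arm(
  motion=[
    [[0.01, 0.035, 0], [0, 0, 0], 0],
    [[0.02, 0.07, 0], [0, 0, 0], 0],
    [[0.03, 0.105, 0], [0, 0, 0], 0],
    [[0.035, 0.14, 0], [0, 0, 0], 0],
    [[0.035, 0.17, 0], [0, 0, 0], 0],
  ],
)

```text
clock: 7.17
eef_pos: [0.5089, 0.0075, 0.1143]
tool_rot: [0.081, 0.997, -0.0, -0.001]
ft_force: [0.3, -0.5, -3.1]
finger_gap: 0.183
grasp_force: 30.0
```

Call:
step_arm(
  motion=[
    [[0, 0.03, 0], [0, 0, 0], 0],
    [[0, 0.06, 0], [0, 0, 0], 0],
    [[0, 0.09, 0], [0, 0, 0], 0],
    [[0, 0.115, 0], [0, 0, 0], 0],
    [[0, 0.128, 0], [0, 0, 0], 0],
  ],
)

```text
clock: 7.58
eef_pos: [0.532, 0.1342, 0.1145]
tool_rot: [0.08, 0.997, 0.0, -0.0]
ft_force: [-0.0, -0.2, -3.3]
finger_gap: 0.179
grasp_force: 30.0
```

Call:
step_arm(
  motion=[
    [[0, 0, 0.01], [0, 0, 0], 0],
    [[0, 0, 0.02], [0, 0, 0], 0],
    [[0, 0, 0.02], [0, 0, 0], 0],
  ],
)

```text
clock: 7.83
eef_pos: [0.5297, 0.1304, 0.0922]
tool_rot: [0.081, 0.997, -0.001, -0.002]
ft_force: [-0.7, 0.2, -1.7]
finger_gap: 0.178
grasp_force: 30.0
```

Run:
```python
from h import *
import pickle
x,y,t=np.load("rig.npy");Rz=R.from_euler('z',t)
p=camera_params("wrist");im=get_image("wrist")
pickle.dump((p,im,monitor.read_state()),open("held.pkl","wb"))
go(Rz.apply([-.065,.004,.05])+[x,y,0],t)
c=cv2.cvtColor(im,cv2.COLOR_RGB2BGR)[190:310,225:415]
cv2.imwrite("pics/g.png",cv2.resize(c,None,fx=4.2,fy=4.2,interpolation=cv2.INTER_CUBIC))
print(monitor.read_state()["ft_force"])
```

```text
pos [0.53   0.1302 0.0928] tool x [-0.9867  0.1626  0.0041] z [-0.0043 -0.0012 -1.    ] shift [-0.002   0.0006  0.0428] turn [array([-0.11, -0.23, -0.12])]
[-0.86719236 -0.89316043 -3.40216054]
```

View pics/g.png

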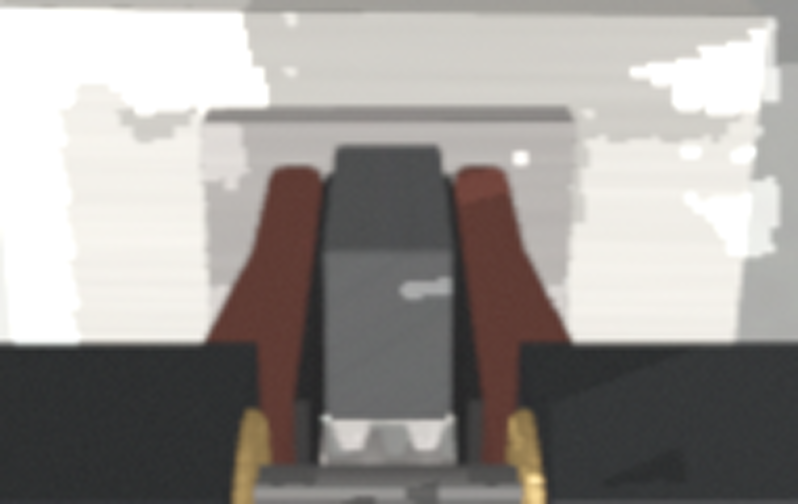

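The leaf sits square in the fingers above the ledge (rear edge at crop row ~112, level with the ledge's edges). Lowering.

Call:
step_arm(
  motion=[
    [[0, 0, 0.02], [0, 0, 0], 0],
    [[0, 0, 0.035], [0, 0, 0], 0],
    [[0, 0, 0.043], [0, 0, 0], 0],
    [[0, 0, 0.045], [0, 0, 0], 0],
    [[0, 0, 0.045], [0, 0, 0], 0],
  ],
)

```text
clock: 8.3
eef_pos: [0.5315, 0.1308, 0.0492]
tool_rot: [0.082, 0.997, -0.0, -0.001]
ft_force: [0.2, -0.3, -2.8]
finger_gap: 0.182
grasp_force: 30.0
```

Call:
step_arm(
  motion=[
    [[0, 0, 0.001], [0, 0, 0], 0],
    [[0, 0, 0.001], [0, 0, 0], 0],
    [[0, 0, 0.002], [0, 0, 0], 0],
    [[0, 0, 0.002], [0, 0, 0], 0],
  ],
)

```text
clock: 8.63
eef_pos: [0.5324, 0.1317, 0.0481]
tool_rot: [0.081, 0.997, 0.0, 0.0]
ft_force: [0.1, -0.2, -2.6]
finger_gap: 0.181
grasp_force: 30.0
```

Call:
step_arm(
  motion=[
    [[0, 0, 0.001], [0, 0, 0], 0],
    [[0, 0, 0.001], [0, 0, 0], 0],
    [[0, 0, 0.002], [0, 0, 0], 0],
    [[0, 0, 0.002], [0, 0, 0], 0],
  ],
)

```text
clock: 8.97
eef_pos: [0.532, 0.1317, 0.0456]
tool_rot: [0.081, 0.997, -0.0, 0.0]
ft_force: [0.6, -1.2, -2.2]
finger_gap: 0.185
grasp_force: 30.0
```

Call:
step_arm(
  motion=[
    [[0, 0, 0.0005], [0, 0, 0], 0],
    [[0, 0, 0.0005], [0, 0, 0], 0],
    [[0, 0, 0.001], [0, 0, 0], 0],
    [[0, 0, 0.001], [0, 0, 0], 0],
  ],
)

```text
clock: 9.3
eef_pos: [0.532, 0.1317, 0.0455]
tool_rot: [0.081, 0.997, -0.0, 0.0]
ft_force: [-4.0, 0.1, 7.9]
finger_gap: 0.18
grasp_force: 30.0
```

Call:
step_arm(
  motion=[
    [[0, 0, -0.0005], [0, 0, 0], 0],
    [[0, 0, -0.0005], [0, 0, 0], 0],
  ],
)

```text
clock: 9.47
eef_pos: [0.532, 0.1317, 0.0455]
tool_rot: [0.081, 0.997, 0.0, 0.0]
ft_force: [-2.1, -0.2, 6.0]
finger_gap: 0.178
grasp_force: 30.0
```

```bash
cat >> h.py <<'E'
def rep():
    x,y,t=np.load("rig.npy");Rz=R.from_euler('z',t);s=monitor.read_state()
    print("leaf in rig mm",np.round(1000*(Rz.inv().apply(s["eef_pos"]-[x,y,0])+[.01,0,0]),1),"F rig",np.round(Rz.inv().apply(s["ft_force"]),1),"t",s["clock"])
E
python3 - <<'E'
from h import *
rep();go([0,0,0],np.load("rig.npy")[2])
E
```

```text
leaf in rig mm [-55.1   5.3  45.5] F rig [-2.  -0.5  6. ] t 9.4667
pos [0.532  0.1317 0.0455] tool x [-9.868e-01  1.618e-01 -2.000e-04] z [ 2.e-04 -0.e+00 -1.e+00] shift [ 0.5037 -0.216   0.0454] turn [array([ 0.  ,  0.01, -0.07])]
```

Call:
step_arm(
  motion=[
    [[-0.006, -0.001, -0.0005], [0, 0, 0], 0],
    [[-0.012, -0.001, -0.0005], [0, 0, 0], 0],
    [[-0.018, -0.001, -0.0005], [0, 0, 0], 0],
    [[-0.023, -0.001, -0.0005], [0, 0, 0], 0],
    [[-0.026, -0.001, -0.0005], [0, 0, 0], 0],
  ],
)

```text
clock: 9.88
eef_pos: [0.5542, 0.1266, 0.0457]
tool_rot: [0.081, 0.997, -0.0, -0.003]
ft_force: [-8.8, 1.1, 11.1]
finger_gap: 0.177
grasp_force: 30.0
```

Call:
step_arm(
  motion=[
    [[-0.001, 0, 0], [0, 0, 0], 0],
    [[-0.002, 0, 0], [0, 0, 0], 0],
    [[-0.003, 0, 0], [0, 0, 0], 0],
    [[-0.003, 0, 0], [0, 0, 0], 0],
  ],
)

```text
clock: 10.22
eef_pos: [0.5565, 0.1263, 0.0458]
tool_rot: [0.081, 0.997, -0.0, -0.004]
ft_force: [-12.3, 1.5, 13.5]
finger_gap: 0.179
grasp_force: 30.0
```

```bash
python3 -c "from h import *;rep()"
```

```text
leaf in rig mm [-30.    3.9  45.8] F rig [-12.4  -0.5  13.5] t 10.2167
```

Call:
step_arm(
  motion=[
    [[-0.001, 0, 0], [0, 0, 0], 0],
    [[-0.002, 0, 0], [0, 0, 0], 0],
    [[-0.003, 0, 0], [0, 0, 0], 0],
    [[-0.003, 0, 0], [0, 0, 0], 0],
  ],
)

```text
clock: 10.55
eef_pos: [0.5566, 0.1262, 0.0459]
tool_rot: [0.081, 0.997, -0.0, -0.006]
ft_force: [-17.6, 2.7, 21.7]
finger_gap: 0.178
grasp_force: 30.0
```

```bash
python3 -c "from h import *;rep()"
```

```text
leaf in rig mm [-29.9   3.9  45.9] F rig [-17.8  -0.1  21.7] t 10.55
```

Call:
step_arm(
  motion=[
    [[0.002, 0, -0.0005], [0, 0, 0], 0],
    [[0.004, 0, -0.001], [0, 0, 0], 0],
    [[0.005, 0, -0.001], [0, 0, 0], 0],
    [[0.005, 0, -0.001], [0, 0, 0], 0],
  ],
)

```text
clock: 10.88
eef_pos: [0.5586, 0.1263, 0.0463]
tool_rot: [0.081, 0.997, -0.0, 0.0]
ft_force: [0.0, -0.1, -3.0]
finger_gap: 0.177
grasp_force: 30.0
```

Run:
```python
from h import *
rep();go([0,0,0],np.load("rig.npy")[2]); print(monitor.read_state()["moment"])
ims=[]
x,y,t=np.load("rig.npy");Rz=R.from_euler('z',t)
for c,(u,v) in [("scene",(347,232)),("side",(332,165))]:
    im=cv2.cvtColor(get_image(c),cv2.COLOR_RGB2BGR)
    p=camera_params(c)
    for q in [(-.085,-.075,.03),(-.085,.075,.03),(.03,0,.034)]:
        print(c,q,proj(p,Rz.apply(q)+[x,y,0]).round(1))
    ims.append(cv2.resize(im[v-40:v+40,u-55:u+55],None,fx=6.5,fy=6.5,interpolation=cv2.INTER_CUBIC)[:,:])
a=np.hstack([cv2.resize(i,(400,291)) for i in ims]);
cv2.imwrite("pics/i.png",cv2.resize(ims[0],(715,520)));cv2.imwrite("pics/h.png",np.vstack([cv2.resize(ims[0][100:400],(715,300)),cv2.resize(ims[1][100:400],(715,300))]))
```

```text
leaf in rig mm [-27.9   4.2  46.3] F rig [ 0.  -0.1 -3. ] t 10.8833
pos [0.5586 0.1263 0.0463] tool x [-9.868e-01  1.618e-01 -2.000e-04] z [ 2.e-04 -2.e-04 -1.e+00] shift [ 0.5308 -0.215   0.0463] turn [array([-0.01,  0.01, -0.07])]
[-0.04601458 -0.03331612  0.00074927]
scene (-0.085, -0.075, 0.03) [[353.9 205.6]]
scene (-0.085, 0.075, 0.03) [[381.8 232.2]]
scene (0.03, 0, 0.034) [[341.2 233.1]]
side (-0.085, -0.075, 0.03) [[303.6 180.7]]
side (-0.085, 0.075, 0.03) [[302.  150.3]]
side (0.03, 0, 0.034) [[337.8 162.6]]
```

View pics/h.png

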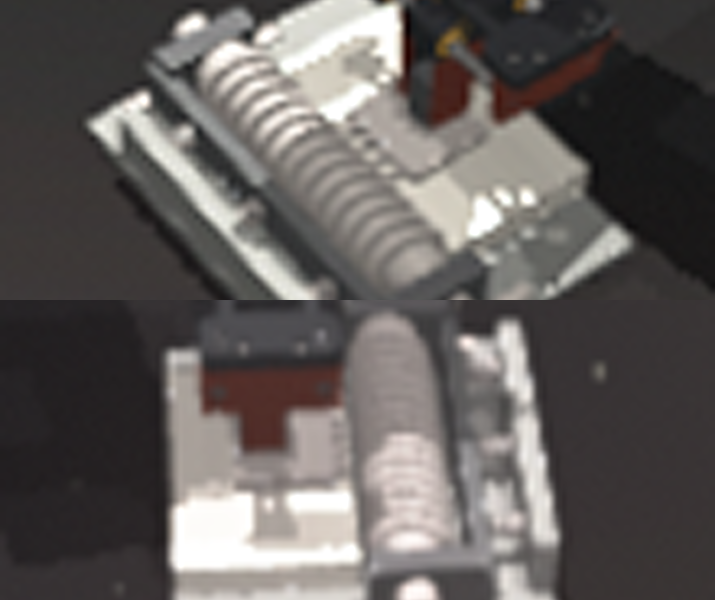

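The leaf is free again, teeth a few mm off the spindle; the load was sticking on the ledge. Now I'll advance just clear of the ledge.

Call:
step_arm(
  motion=[
    [[-0.001, 0, 0], [0, 0, 0], 0],
    [[-0.002, 0, 0], [0, 0, 0], 0],
    [[-0.003, 0, 0], [0, 0, 0], 0],
    [[-0.003, 0, 0], [0, 0, 0], 0],
  ],
)

```text
clock: 11.32
eef_pos: [0.5619, 0.1257, 0.0466]
tool_rot: [0.081, 0.997, -0.0, 0.0]
ft_force: [-0.9, 0.3, -2.9]
finger_gap: 0.179
grasp_force: 30.0
```

Call:
step_arm(
  motion=[
    [[-0.001, 0, 0], [0, 0, 0], 0],
    [[-0.002, 0, 0], [0, 0, 0], 0],
    [[-0.003, 0, 0], [0, 0, 0], 0],
    [[-0.003, 0, 0], [0, 0, 0], 0],
  ],
)

```text
clock: 11.65
eef_pos: [0.5638, 0.1254, 0.0465]
tool_rot: [0.081, 0.997, -0.0, -0.001]
ft_force: [-1.1, 1.1, -1.5]
finger_gap: 0.177
grasp_force: 30.0
```

```bash
python3 -c "from h import *;rep()"
```

```text
leaf in rig mm [-22.7   4.2  46.5] F rig [-1.2  0.9 -1.5] t 11.65
```

Call:
step_arm(
  motion=[
    [[-0.001, 0, 0], [0, 0, 0], 0],
    [[-0.001, 0, 0], [0, 0, 0], 0],
    [[-0.002, 0, 0], [0, 0, 0], 0],
    [[-0.002, 0, 0], [0, 0, 0], 0],
  ],
)

```text
clock: 11.98
eef_pos: [0.5653, 0.1251, 0.0464]
tool_rot: [0.081, 0.997, -0.0, -0.001]
ft_force: [-4.5, 1.6, 0.3]
finger_gap: 0.178
grasp_force: 30.0
```

```bash
python3 -c "from h import *;rep()"
```

```text
leaf in rig mm [-21.1   4.1  46.4] F rig [-4.7  0.9  0.3] t 11.9833
```

Call:
step_arm(
  motion=[
    [[-0.001, 0, 0], [0, 0, 0], 0],
    [[-0.001, 0, 0], [0, 0, 0], 0],
    [[-0.002, 0, 0], [0, 0, 0], 0],
    [[-0.002, 0, 0], [0, 0, 0], 0],
  ],
)

```text
clock: 12.32
eef_pos: [0.567, 0.1248, 0.0465]
tool_rot: [0.081, 0.997, -0.0, -0.001]
ft_force: [-5.8, 1.3, 2.0]
finger_gap: 0.178
grasp_force: 30.0
```

```bash
python3 -c "from h import *;rep()"
```

```text
leaf in rig mm [-19.5   4.1  46.5] F rig [-6.   0.3  2. ] t 12.3167
```

Force rises by about 0.8 N/mm, so the cradle is already moving. The teeth may be on the crests, so I'll feel sideways with light contact.

Call:
step_arm(
  motion=[
    [[0.0005, 0.0005, 0], [0, 0, 0], 0],
    [[0.0005, 0.001, 0], [0, 0, 0], 0],
    [[0.0005, 0.0015, 0], [0, 0, 0], 0],
    [[0.0005, 0.0015, 0], [0, 0, 0], 0],
  ],
)

```text
clock: 12.65
eef_pos: [0.5661, 0.1256, 0.0461]
tool_rot: [0.081, 0.997, -0.001, -0.002]
ft_force: [-6.5, -0.4, -0.2]
finger_gap: 0.179
grasp_force: 30.0
```

```bash
python3 -c "from h import *;rep()"
```

```text
leaf in rig mm [-20.5   4.8  46.1] F rig [-6.3 -1.4 -0.2] t 12.65
```

Call:
step_arm(
  motion=[
    [[0, 0.0005, 0], [0, 0, 0], 0],
    [[0, 0.001, 0], [0, 0, 0], 0],
    [[0, 0.0015, 0], [0, 0, 0], 0],
    [[0, 0.0015, 0], [0, 0, 0], 0],
  ],
)

```text
clock: 12.98
eef_pos: [0.566, 0.1268, 0.0459]
tool_rot: [0.081, 0.997, -0.001, -0.002]
ft_force: [-5.3, -1.6, -2.1]
finger_gap: 0.18
grasp_force: 30.0
```

```bash
python3 -c "from h import *;rep()"
```

```text
leaf in rig mm [-20.8   6.   45.9] F rig [-5.  -2.4 -2.1] t 12.9833
```

Call:
step_arm(
  motion=[
    [[0, 0.0005, 0], [0, 0, 0], 0],
    [[0, 0.001, 0], [0, 0, 0], 0],
    [[0, 0.0015, 0], [0, 0, 0], 0],
    [[0, 0.0015, 0], [0, 0, 0], 0],
  ],
)

```text
clock: 13.32
eef_pos: [0.5662, 0.1282, 0.0459]
tool_rot: [0.081, 0.997, -0.001, -0.002]
ft_force: [-5.6, -3.2, -1.5]
finger_gap: 0.184
grasp_force: 30.0
```

```bash
python3 -c "from h import *;rep()"
```

```text
leaf in rig mm [-20.7   7.3  45.9] F rig [-5.  -4.  -1.5] t 13.3167
```

Call:
step_arm(
  motion=[
    [[0, 0.0005, 0], [0, 0, 0], 0],
    [[0, 0.001, 0], [0, 0, 0], 0],
    [[0, 0.0015, 0], [0, 0, 0], 0],
    [[0, 0.0015, 0], [0, 0, 0], 0],
  ],
)

```text
clock: 13.65
eef_pos: [0.5665, 0.1298, 0.0458]
tool_rot: [0.081, 0.997, -0.001, -0.002]
ft_force: [-5.9, -2.7, -1.9]
finger_gap: 0.178
grasp_force: 30.0
```

```bash
python3 -c "from h import *;rep()"
```

```text
leaf in rig mm [-20.7   9.   45.8] F rig [-5.4 -3.6 -1.9] t 13.65
```

Call:
step_arm(
  motion=[
    [[0, 0.0005, 0], [0, 0, 0], 0],
    [[0, 0.001, 0], [0, 0, 0], 0],
    [[0, 0.0015, 0], [0, 0, 0], 0],
    [[0, 0.0015, 0], [0, 0, 0], 0],
  ],
)

```text
clock: 13.98
eef_pos: [0.5707, 0.1323, 0.047]
tool_rot: [0.081, 0.997, 0.0, 0.001]
ft_force: [0.1, -0.7, -3.1]
finger_gap: 0.185
grasp_force: 30.0
```

```bash
python3 -c "from h import *;rep()"
```

```text
leaf in rig mm [-16.9  12.1  47. ] F rig [ 0.2 -0.7 -3.1] t 13.9833
```

Call:
step_arm(
  motion=[
    [[0, 0.0005, 0], [0, 0, 0], 0],
    [[0, 0.001, 0], [0, 0, 0], 0],
    [[0, 0.0015, 0], [0, 0, 0], 0],
    [[0, 0.0015, 0], [0, 0, 0], 0],
  ],
)

```text
clock: 14.32
eef_pos: [0.5697, 0.1334, 0.0468]
tool_rot: [0.081, 0.997, -0.0, 0.0]
ft_force: [-0.9, -1.0, -1.6]
finger_gap: 0.184
grasp_force: 30.0
```

```bash
python3 -c "from h import *;rep()"
```

```text
leaf in rig mm [-18.1  13.   46.8] F rig [-0.7 -1.1 -1.6] t 14.3167
```

The x force fell to zero and the leaf jumped forward at y ≈ 12: the teeth dropped into the grooves. Now pressing in.

Call:
step_arm(
  motion=[
    [[-0.0005, -0.0005, 0], [0, 0, 0], 0],
    [[-0.001, -0.0005, 0], [0, 0, 0], 0],
    [[-0.0015, -0.0005, 0], [0, 0, 0], 0],
    [[-0.0015, -0.0005, 0], [0, 0, 0], 0],
  ],
)

```text
clock: 14.65
eef_pos: [0.5704, 0.1329, 0.0466]
tool_rot: [0.081, 0.997, -0.0, -0.0]
ft_force: [-1.0, -0.1, -3.1]
finger_gap: 0.183
grasp_force: 30.0
```

```bash
python3 -c "from h import *;rep()"
```

```text
leaf in rig mm [-17.3  12.7  46.6] F rig [-1.  -0.2 -3.1] t 14.65
```

Call:
step_arm(
  motion=[
    [[-0.0005, 0, 0], [0, 0, 0], 0],
    [[-0.001, 0, 0], [0, 0, 0], 0],
    [[-0.0015, 0, 0], [0, 0, 0], 0],
    [[-0.0015, 0, 0], [0, 0, 0], 0],
  ],
)

```text
clock: 14.98
eef_pos: [0.5712, 0.1327, 0.0464]
tool_rot: [0.081, 0.997, -0.0, -0.001]
ft_force: [-2.9, -0.1, -0.7]
finger_gap: 0.176
grasp_force: 30.0
```

```bash
python3 -c "from h import *;rep()"
```

```text
leaf in rig mm [-16.5  12.6  46.4] F rig [-2.9 -0.6 -0.7] t 14.9833
```

Call:
step_arm(
  motion=[
    [[-0.0005, 0, 0], [0, 0, 0], 0],
    [[-0.001, 0, 0], [0, 0, 0], 0],
    [[-0.0015, 0, 0], [0, 0, 0], 0],
    [[-0.002, 0, 0], [0, 0, 0], 0],
    [[-0.002, 0, 0], [0, 0, 0], 0],
  ],
)

```text
clock: 15.4
eef_pos: [0.5731, 0.1323, 0.0464]
tool_rot: [0.081, 0.997, -0.0, -0.001]
ft_force: [-5.0, -0.7, -0.2]
finger_gap: 0.178
grasp_force: 30.0
```

```bash
python3 -c "from h import *;rep()"
```

```text
leaf in rig mm [-14.6  12.5  46.4] F rig [-4.8 -1.4 -0.2] t 15.4
```

Call:
step_arm(
  motion=[
    [[-0.0005, 0, 0], [0, 0, 0], 0],
    [[-0.001, 0, 0], [0, 0, 0], 0],
    [[-0.0015, 0, 0], [0, 0, 0], 0],
    [[-0.002, 0, 0], [0, 0, 0], 0],
    [[-0.002, 0, 0], [0, 0, 0], 0],
  ],
)

```text
clock: 15.82
eef_pos: [0.5746, 0.1321, 0.0464]
tool_rot: [0.081, 0.997, -0.0, -0.001]
ft_force: [-6.3, -0.1, 1.1]
finger_gap: 0.178
grasp_force: 30.0
```

```bash
python3 -c "from h import *;rep();print(R.from_quat(monitor.read_state()['tool_rot']).as_matrix().round(4))"
```

```text
leaf in rig mm [-13.1  12.5  46.4] F rig [-6.3 -1.1  1.1] t 15.8167
[[-9.868e-01  1.619e-01 -2.900e-03]
 [ 1.619e-01  9.868e-01 -1.000e-04]
 [ 2.800e-03 -6.000e-04 -1.000e+00]]
```

Call:
step_arm(
  motion=[
    [[-0.001, 0, 0], [0, 0, 0], 0],
    [[-0.0015, 0, 0], [0, 0, 0], 0],
    [[-0.002, 0, 0], [0, 0, 0], 0],
    [[-0.003, 0, 0], [0, 0, 0], 0],
    [[-0.003, 0, 0], [0, 0, 0], 0],
  ],
)

```text
clock: 16.23
eef_pos: [0.5769, 0.1317, 0.0464]
tool_rot: [0.081, 0.997, -0.0, -0.002]
ft_force: [-9.2, 0.8, 3.0]
finger_gap: 0.183
grasp_force: 30.0
```

```bash
python3 -c "from h import *;rep()"
```

```text
leaf in rig mm [-10.7  12.5  46.4] F rig [-9.2 -0.7  3. ] t 16.2333
```

Call:
step_arm(
  motion=[
    [[0, 0, 0.0003], [0, 0, 0], 0],
    [[0, 0, 0.0003], [0, 0, 0], 0],
    [[0, 0, 0.0003], [0, 0, 0], 0],
    [[0, 0, 0.0003], [0, 0, 0], 0],
    [[0, 0, 0.0003], [0, 0, 0], 0],
  ],
)

```text
clock: 16.65
eef_pos: [0.5767, 0.1317, 0.0461]
tool_rot: [0.081, 0.997, -0.0, -0.002]
ft_force: [-8.9, 0.5, 2.3]
finger_gap: 0.18
grasp_force: 30.0
```

```bash
python3 -c "from h import *;rep()"
```

```text
leaf in rig mm [-10.9  12.5  46.1] F rig [-8.9 -1.   2.3] t 16.65
```

Call:
step_arm(
  motion=[
    [[0, 0, 0], [0, 0, 0], 0],
    [[0, 0, 0], [0, 0, 0], 0],
    [[0, 0, 0], [0, 0, 0], 0],
    [[0, 0, 0], [0, 0, 0], 0],
    [[0, 0, 0], [0, 0, 0], 0],
  ],
)

```text
clock: 17.07
eef_pos: [0.5767, 0.1317, 0.0462]
tool_rot: [0.081, 0.997, -0.0, -0.002]
ft_force: [-8.6, 0.9, 2.5]
finger_gap: 0.182
grasp_force: 30.0
```

Call:
step_arm(
  motion=[
    [[0, 0, 0], [0, 0, 0], 0],
    [[0, 0, 0], [0, 0, 0], 0],
    [[0, 0, 0], [0, 0, 0], 0],
    [[0, 0, 0], [0, 0, 0], 0],
    [[0, 0, 0], [0, 0, 0], 0],
  ],
)

```text
clock: 17.48
eef_pos: [0.5767, 0.1317, 0.0462]
tool_rot: [0.081, 0.997, -0.0, -0.002]
ft_force: [-8.7, 0.3, 3.5]
finger_gap: 0.184
grasp_force: 30.0
```

```bash
python3 -c "from h import *;rep()"
```

```text
leaf in rig mm [-10.9  12.5  46.2] F rig [-8.6 -1.1  3.5] t 17.4833
```

Held 1.2 s at about 5 mm. Easing off.

Call:
step_arm(
  motion=[
    [[0.001, 0, 0], [0, 0, 0], 0],
    [[0.002, 0, 0], [0, 0, 0], 0],
    [[0.003, 0, 0], [0, 0, 0], 0],
    [[0.004, 0, 0], [0, 0, 0], 0],
    [[0.004, 0, 0], [0, 0, 0], 0],
  ],
)

```text
clock: 17.9
eef_pos: [0.5735, 0.1322, 0.0462]
tool_rot: [0.081, 0.997, -0.0, -0.001]
ft_force: [-6.5, -0.7, 0.1]
finger_gap: 0.184
grasp_force: 30.0
```

```bash
python3 -c "from h import *;rep()"
```

```text
leaf in rig mm [-14.2  12.5  46.2] F rig [-6.3 -1.7  0.1] t 17.9
```

Call:
step_arm(
  motion=[
    [[0.0005, 0, 0], [0, 0, 0], 0],
    [[0.001, 0, 0], [0, 0, 0], 0],
    [[0.0015, 0, 0], [0, 0, 0], 0],
    [[0.0015, 0, 0], [0, 0, 0], 0],
  ],
)

```text
clock: 18.23
eef_pos: [0.5725, 0.1324, 0.0462]
tool_rot: [0.081, 0.997, -0.0, -0.001]
ft_force: [-4.4, -0.4, 0.7]
finger_gap: 0.184
grasp_force: 30.0
```

```bash
python3 -c "from h import *;rep()"
```

```text
leaf in rig mm [-15.2  12.5  46.2] F rig [-4.3 -1.1  0.7] t 18.2333
```

Call:
step_arm(
  motion=[
    [[0.0005, 0, 0], [0, 0, 0], 0],
    [[0.001, 0, 0], [0, 0, 0], 0],
    [[0.001, 0, 0.0003], [0, 0, 0], 0],
    [[0.001, 0, 0.0005], [0, 0, 0], 0],
  ],
)

```text
clock: 18.57
eef_pos: [0.5725, 0.1324, 0.046]
tool_rot: [0.081, 0.997, -0.0, -0.0]
ft_force: [-4.8, -1.0, 2.0]
finger_gap: 0.182
grasp_force: 30.0
```

```bash
python3 -c "from h import *;rep()"
```

```text
leaf in rig mm [-15.2  12.6  46. ] F rig [-4.6 -1.8  2. ] t 18.5667
```

Call:
step_arm(
  motion=[
    [[0.0004, 0, 0], [0, 0, 0], 0],
    [[0.0008, 0, 0], [0, 0, 0], 0],
    [[0.0008, 0, 0], [0, 0, 0], 0],
  ],
)

```text
clock: 18.82
eef_pos: [0.5718, 0.1326, 0.046]
tool_rot: [0.081, 0.997, -0.0, -0.0]
ft_force: [-5.1, -1.2, 0.8]
finger_gap: 0.178
grasp_force: 30.0
```

```bash
python3 -c "from h import *;rep()"
```

```text
leaf in rig mm [-15.9  12.6  46. ] F rig [-4.8 -2.   0.8] t 18.8167
```

Call:
step_arm(
  motion=[
    [[0.0004, 0, 0], [0, 0, 0], 0],
    [[0.0008, 0, 0], [0, 0, 0], 0],
    [[0.0008, 0, 0], [0, 0, 0], 0],
  ],
)

```text
clock: 19.07
eef_pos: [0.5712, 0.1327, 0.046]
tool_rot: [0.081, 0.997, -0.0, 0.0]
ft_force: [-4.5, -2.1, 0.6]
finger_gap: 0.181
grasp_force: 30.0
```

```bash
python3 -c "from h import *;rep()"
```

```text
leaf in rig mm [-16.5  12.6  46. ] F rig [-4.1 -2.8  0.6] t 19.0667
```

Call:
step_arm(
  motion=[
    [[0.0003, -0.0003, 0], [0, 0, 0], 0],
    [[0.0006, -0.0004, 0], [0, 0, 0], 0],
    [[0.0006, -0.0004, 0], [0, 0, 0], 0],
  ],
)

```text
clock: 19.32
eef_pos: [0.5711, 0.1326, 0.046]
tool_rot: [0.081, 0.997, 0.0, 0.001]
ft_force: [-2.6, -0.8, -0.0]
finger_gap: 0.178
grasp_force: 30.0
```

```bash
python3 -c "from h import *;rep()"
```

```text
leaf in rig mm [-16.6  12.6  46. ] F rig [-2.4 -1.2 -0. ] t 19.3167
```

Call:
step_arm(
  motion=[
    [[0.0002, 0, 0], [0, 0, 0], 0.22],
    [[0.0002, 0, 0], [0, 0, 0], 0.26],
    [[0.0002, 0, 0], [0, 0, 0], 0.32],
    [[0.0002, 0, 0], [0, 0, 0], 0.4],
    [[0.0002, 0, 0], [0, 0, 0], 0.45],
  ],
  grip_force=5,
)

```text
clock: 19.73
eef_pos: [0.5708, 0.1327, 0.0461]
tool_rot: [0.081, 0.997, 0.0, 0.001]
ft_force: [0.4, 1.0, -0.6]
finger_gap: 0.428
grasp_force: 0.0
```

```bash
python3 -c "from h import *;rep()"
```

```text
leaf in rig mm [-16.9  12.6  46.1] F rig [ 0.2  1.  -0.6] t 19.7333
```

Call:
step_arm(
  motion=[
    [[0, 0, -0.01], [0, 0, 0], 0.45],
    [[0, 0, -0.03], [0, 0, 0], 0.45],
    [[0, 0, -0.06], [0, 0, 0], 0.45],
    [[0, 0, -0.1], [0, 0, 0], 0.45],
    [[0, 0, -0.13], [0, 0, 0], 0.45],
  ],
)

```text
clock: 20.15
eef_pos: [0.5706, 0.1327, 0.1789]
tool_rot: [0.081, 0.997, 0.0, 0.001]
ft_force: [0.4, 0.1, 0.6]
finger_gap: 0.447
grasp_force: 0.0
```

Call:
step_arm(
  motion=[
    [[0.03, 0, 0], [0, 0, 0], 0.45],
    [[0.05, 0, 0], [0, 0, 0], 0.8],
    [[0.06, 0, 0], [0, 0, 0], 1],
    [[0.06, 0, 0], [0, 0, 0], 1],
    [[0.06, 0, 0], [0, 0, 0], 1],
  ],
)

```text
clock: 20.57
eef_pos: [0.5114, 0.1423, 0.1762]
tool_rot: [0.081, 0.997, -0.0, 0.001]
ft_force: [0.4, 0.6, 0.5]
finger_gap: 0.712
grasp_force: 0.0
```

Run:
```python
from h import *
p=camera_params("wrist")
im=cv2.cvtColor(get_image("wrist"),cv2.COLOR_RGB2BGR)
x,y,t=np.load("rig.npy");Rz=R.from_euler('z',t)
u,v=proj(p,Rz.apply([0,.0126,.034])+[x,y,0])[0].round().astype(int);print(u,v)
v0=max(0,v-70)
c=im[v0:v0+140,u-93:u+93];cv2.imwrite("pics/k.png",cv2.resize(c,None,fx=4.2,fy=4.2,interpolation=cv2.INTER_CUBIC));print(u-93,v0)
# expected plate corners if home
P=[Rz.apply(np.array(q)+[-.0175,.0126,0.03])+[x,y,0] for q in [(-.025,-.028,.008),(-.025,.028,.008),(.0,.0,.008),(.0315,.006,.004)]]
print((proj(p,P)-[u-93,v0])*4.2)
```

```text
318 260
225 190
[[285.06873648 158.53873897]
 [496.10322086 158.56384892]
 [390.51670554 244.14582118]
 [411.69800313 339.22203967]]
```

View pics/k.png

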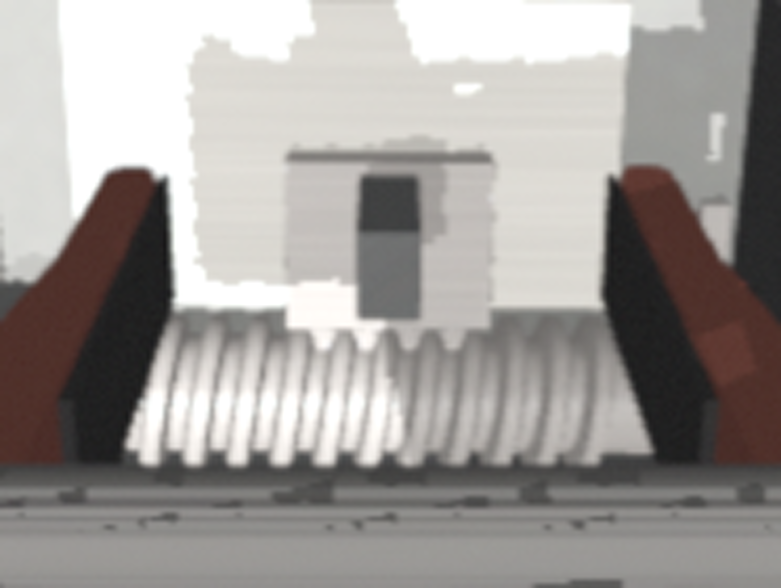

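The leaf lies square on the ledge. Its rear edge is at crop row ~157, where 158 was expected for fully home, and its teeth sit in the grooves at crop (320-455, 340). Handing in.

```bash
python3 -c "
from plant import order
print(order.job_done())"
```

```text
the job is handed in; nothing more can be done
None
```

I handed the job in at about 20 s of the 72 s. The four-tooth leaf had dropped into the thread and pressed the cradle back about 5 mm for roughly 1.2 s. I then eased it off and released it, lying flat and, by the last picture, fully home. No verdict came back, and an early push where the leaf stuck on the ledge, still short of the spindle, reached about 18 N sideways and 22 N upward at the wrist.

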